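# Shut the red valve under the sliding cover

### The arm

A 6-joint arm with a two-finger parallel gripper is mounted at the origin on the work surface. World frame = base frame: x ahead of the robot, y to its left, z up, the work surface at z = 0. Lengths are in m, angles in degrees, forces in N, time in s.
With the tool pointing down it reaches from about 0.325 to 0.85 m from the base axis. Payload 15.5 kg.
Tool frame: the origin (TCP) lies at the very end of the fingers, on their centre line; the grasp point (between the pads) lies arm.grip_depth behind it (arm.grip_depth is the distance from the TCP to the grasp point, in m); z points along the fingers, y is the direction in which the jaws open and shut (so a half turn about z gives the same grasp; the last joint's range is limited). The gripper opens to 91 mm and grips with 3 to 60 N. Pads are 32 mm wide; open, the fingers measure 118 mm over their backs; the gripper's body (76 mm by 178 mm) begins 60 mm behind the grasp point.
Start: joints at [65.632, 28.281, 77.091, -0, 74.628, -5.472], TCP at [0.202, 0.591, 0.214] pointing down, gripper open.
Joint ranges: [-166.48, 166.48], [-47.26, 123.95], [12.59, 153.08], [-70.14, 250.14], [6.76, 159.57], [-176.63, 176.63]. Speed limits (degrees/s): [108.29, 108.29, 147.25, 172.46, 172.46, 172.46].

### API

Orientations are given as a 3x3 rotation matrix whose columns are the frame's x, y, z axes.
In Python, from rig import arm gives the robot as it stands. Calls block until the motion is done:
- arm.move_to(position, orientation): joint-space move of the TCP to a pose.
- arm.move_l(position, orientation=None, feed=0.15): straight line of the TCP; orientation=None keeps the orientation; feed is the mean speed in m/s.
- arm.move_joints(angles): joint-space move.
- arm.grip(opening): finger opening in m; the grip force is fixed at half the most; returns when the fingers have stopped.
- arm.sleep(seconds).
- arm.solve_ik(position, orientation): joint angles nearest the present ones, or None.
- arm.snapshot(name): name is "side" or "top"; returns the picture (384x512x3 uint8, red, green, blue); there is no depth.
- arm.get_calibration(name): a dict with "intrinsics" (3x3 intrinsics, pixels), "k1" (the pictures are not rectified: a ray, as slopes to the right and down, at radius r is drawn at 1 + k1 r^2 times it, then the intrinsics apply), "cam_to_world" (4x4, takes a point from camera to world coordinates). Camera axes: x right, y down, z forward; pixel columns grow to the right and rows downward; lengths in m; the calibration is good to about 2 mm. A picture is of the moment at which its call begins. get_calibration takes no time and is no camera call.
A pose or a line that the arm cannot do raises arm.Unreachable and nothing moves.
- arm.sign_off(): hands the job in, once; it reports no verdict.
Readings, each from a call of its own:
- arm.current_t(): time.
- arm.current_joint_positions(): joint angles.
- arm.current_dq(): joint speeds.
- arm.current_tau(): joint torques, N m.
- arm.current_ee_pos(): TCP position.
- arm.current_tool_rot(): TCP orientation.
- arm.current_force(): force on the tool from outside, world axes, zero at the start.
- arm.current_torque(): the same for the moment, N m.
- arm.current_width(): finger opening in m.
Only numpy, scipy, OpenCV 4.12 (cv2) and the standard library are available. Lean on these libraries where they do the work, as an engineer would, in place of code of your own. Each camera call takes 0.05 s, during which the arm holds its last target.

### The job

Push the loose cover of the grey valve box aside along its rails, off the valves and all the way to the far end stop, without lifting it. Then push the valve handle with the red grip fully shut with the fingertips: a quarter turn clockwise, until it stands square across its pipe. Leave the blue handle open, leave everything else where it stands, and lift nothing.

Things in the scene. Friction and masses are not known exactly. Their poses are not given: they have to be found in the camera images.
- box: grey valve box fixed on the bench, 170 (x) by 530 mm (y), yaw up to 0.3 rad; origin: centre of its underside. -y half: open well with both valves (x -68 to 68, y -250 to 0 mm, floor 8 mm up); +y half: closed deck. The cover slides along y on ledges 62 mm above the bench, between guide rails and end stops (y = -258, +258 mm) 72 mm high
- cover: loose aluminium plate, 156 (x) by 254 (y) by 6 mm, 0.25 to 0.5 kg; origin: centre of its underside, 62 mm above the bench, axes parallel to the box's. At first over the well (centre at y = -127 to -112 mm in the box's frame, x = 0); slides to the box's +y over the deck until the end stop (centre at y = +131 mm)
- push_bar (a point): middle of the black upright push bar fixed on the cover, at x = 0, y = -85 mm in the cover's frame. The bar is 90 mm long along x, 10 mm thick along y and stands 30 mm above the plate: from 68 to 98 mm above the bench. Push it to the box's +y
- red_valve: brass valve under the red handle, fixed in the well; origin on the handle's vertical turning axis, on the well's floor 8 mm above the bench, axes parallel to the box's. Its pipe runs along x. Pipe and brass stay below 33 mm above the bench. Red and blue swap places: box frame x 25, y -170 or -75 mm
- red_handle (a joint): turn of the red handle, rad: 0 = open (along its pipe, pointing to the box's -x), growing clockwise seen from above to 1.57 at its stop = shut (across the pipe, pointing to the box's +y). Starts at 0 to 0.25. Stiff (0.15 N m, about 4 N at the grip); stays where it is left
- red_grip (a point): point on the red grip of the lever, 40 mm from the turning axis, at mid-height (46 mm above the bench); its -x axis points out along the lever. The lever ends 55 mm from the axis; the grip is 14 mm wide, from 38 to 54 mm above the bench
- blue_valve: brass valve under the blue handle, fixed in the well; origin on the handle's vertical turning axis, on the well's floor 8 mm above the bench, axes parallel to the box's. Its pipe runs along x. Pipe and brass stay below 33 mm above the bench. Red and blue swap places: box frame x 25, y -170 or -75 mm
- blue_handle (a joint): turn of the blue handle, rad: 0 = open (along its pipe, pointing to the box's -x), growing clockwise seen from above to 1.57 at its stop = shut (across the pipe, pointing to the box's +y). Starts at 0 to 0.15. Stiff (0.15 N m, about 4 N at the grip); stays where it is left
- blue_grip (a point): point on the blue grip of the lever, 40 mm from the turning axis, at mid-height (46 mm above the bench); its -x axis points out along the lever. The lever ends 55 mm from the axis; the grip is 14 mm wide, from 38 to 54 mm above the bench
- tip_rack: loose yellow pipette-tip rack, 85 x 120 x 45 mm with white tips 7 mm proud, stands on the bench in front of the deck half of the box; origin at the centre of its underside
- tube_rack: loose blue tube rack, 75 x 110 x 35 mm with tube caps 10 mm proud, stands beyond the valve end (-y end) of the box; origin at the centre of its underside
- flask: loose conical glass flask, 80 mm wide at the foot, 110 mm tall, stands behind the deck half of the box; origin at the centre of its underside
- marker: loose white marker pen with a green cap, 14 mm thick, 135 mm long along its y axis, lies on the bench in front of the valve half of the box; origin at its underside, 17.5 mm from the middle of its length towards the white end
- bottle: loose glass bottle with a blue cap, 68 mm wide, 140 mm tall, on the bench to the right of the box; origin at the centre of its underside
- jar: loose amber jar with a white cap, 72 mm wide, 90 mm tall, on the bench to the right of the robot, this side of the box; origin at the centre of its underside

How it is judged:
By the outcome, as a careful person would: the job done as asked, in the order asked, and still so for the second after the job is handed in, with the robot touching nothing.
It also fails if it takes over 54 s, if anything falls off the work surface, if the arm or the gripper's body presses on something with over 40 N, if the wrist force passes 120 N, or if a joint passes its speed limit or range.

## Working session

There is one attempt and no reset: what is moved stays moved. The work goes in short steps, each a Python script; the robot and the scene stay as the last script left them, time stands still between calls to the robot, and variables do not carry over. Pictures are saved under pics/ and viewed, and the job is handed in when it is done.

```bash
mkdir -p pics; python3 - <<'E'
from rig import arm
import cv2
for n in("top","side"):
    im=arm.snapshot(n); cv2.imwrite(f"pics/{n}0.png",im[:,:,::-1])
    c=arm.get_calibration(n); print(n,c)
print(arm.grip_depth,arm.current_t(),arm.current_ee_pos(),arm.current_tool_rot())
E
```

```text
top {'intrinsics': array([[473.24802182,   0.        , 260.38565204],
       [  0.        , 473.24802182, 185.79345216],
       [  0.        ,   0.        ,   1.        ]]), 'k1': -0.011826853161255162, 'cam_to_world': array([[ 0.011966  , -0.9983034 ,  0.05698365,  0.47268426],
       [-0.99975904, -0.01299336, -0.01769282, -0.1114526 ],
       [ 0.01840321, -0.05675821, -0.99821833,  1.26528833],
       [ 0.        ,  0.        ,  0.        ,  1.        ]])}
side {'intrinsics': array([[436.06788365,   0.        , 260.61653066],
       [  0.        , 436.06788365, 188.74144326],
       [  0.        ,   0.        ,   1.        ]]), 'k1': -0.11440912618368282, 'cam_to_world': array([[ 0.83770682, -0.32589417,  0.438224  ,  0.00275938],
       [-0.54593907, -0.5203964 ,  0.65661108, -0.8758789 ],
       [ 0.01406446, -0.78929119, -0.61385798,  0.79960321],
       [ 0.        ,  0.        ,  0.        ,  1.        ]])}
0.0188 0.1 [0.20229889 0.59098769 0.21339365] [[-9.46087868e-01  3.23909801e-01 -4.31832747e-04]
 [ 3.23910081e-01  9.46087303e-01 -1.03674896e-03]
 [ 7.27383313e-05 -1.12073059e-03 -9.99999369e-01]]
```

View pics/top0.png

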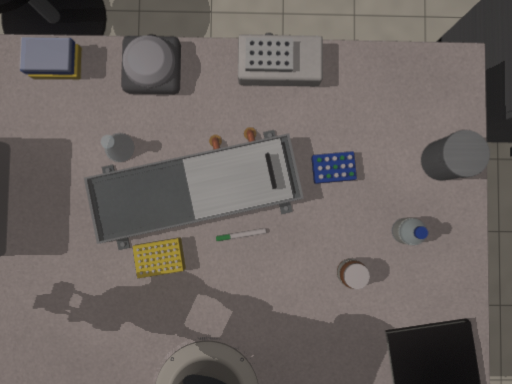

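View pics/side0.png

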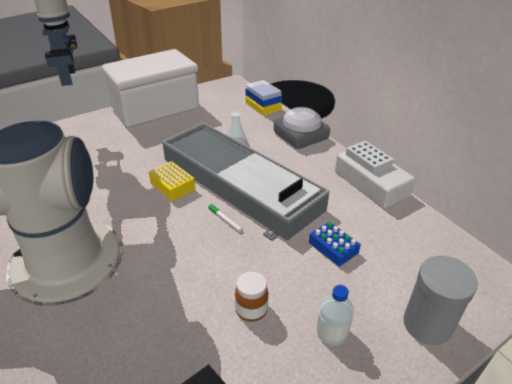

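The top view shows the box from about (88,180) to (298,200), with the cover over the right half and the black bar at (272,171). I'll enlarge it to read the corners.

```bash
cat > h.py <<'E'
import numpy as np, cv2
from rig import arm
def pix2w(n,uv,z):
    c=arm.get_calibration(n);K=c["intrinsics"];T=c["cam_to_world"]
    p=cv2.undistortPoints(np.array(uv,float).reshape(-1,1,2),K,np.array([c["k1"],0,0,0,0.])).reshape(-1,2)
    d=np.c_[p,np.ones(len(p))]@T[:3,:3].T; o=T[:3,3]
    z=np.broadcast_to(z,len(p))
    return o+d*((z-o[2])/d[:,2])[:,None]
def w2pix(n,P):
    c=arm.get_calibration(n);K=c["intrinsics"];W=np.linalg.inv(c["cam_to_world"])
    return cv2.projectPoints(np.array(P,float).reshape(-1,1,3),cv2.Rodrigues(W[:3,:3])[0],W[:3,3],K,np.array([c["k1"],0,0,0,0.]))[0].reshape(-1,2)
def crop(im,x0,y0,x1,y1,s,name):
    o=cv2.resize(im[y0:y1,x0:x1],None,fx=s,fy=s,interpolation=cv2.INTER_CUBIC)
    for x in range((x0+9)//10*10,x1,10):
        cv2.putText(o,str(x),((x-x0)*s,8),0,.3,(0,0,255),1) if x%20==0 else 0; cv2.line(o,((x-x0)*s,10),((x-x0)*s,14),(0,0,255),1)
    for y in range((y0+9)//10*10,y1,10):
        cv2.putText(o,str(y),(0,(y-y0)*s+3),0,.3,(0,0,255),1)
    cv2.imwrite(name,o)
E
python3 - <<'E'
from h import *
im=cv2.imread("pics/top0.png"); crop(im,80,125,310,250,3,"pics/c0.png")
crop(im,180,130,310,220,6,"pics/c1.png")
E
```

```text
(no output)
```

View pics/c0.png

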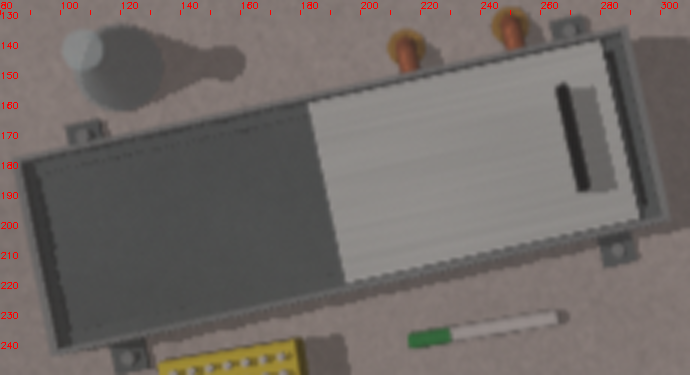

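View pics/c1.png

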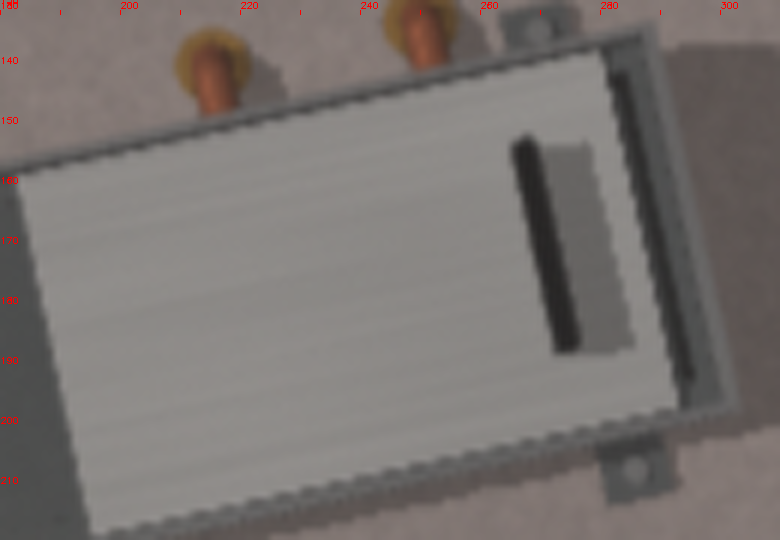

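```bash
python3 - <<'E'
from h import *
def fit(m,w):
    m=np.array(m);cm,cw=m.mean(0),w.mean(0);a,b=m-cm,w-cw
    th=np.arctan2((a[:,0]*b[:,1]-a[:,1]*b[:,0]).sum(),(a*b).sum())
    R=np.array([[np.cos(th),-np.sin(th)],[np.sin(th),np.cos(th)]]);t=cw-R@cm
    print("yaw",th,"org",t,"res mm",((b-a@R.T)*1000).round(1).tolist());return th,R,t
B=pix2w("top",[(87.3,178.3),(98.3,242.3),(289.3,135),(302,197)],.072)[:,:2]
th,R,t=fit([(.085,.265),(-.085,.265),(.085,-.265),(-.085,-.265)],B)
C=pix2w("top",[(183.3,159.3),(195.3,219.7),(280.8,138.7),(293.8,198)],.068)[:,:2]
thc,Rc,tc=fit([(.078,.127),(-.078,.127),(.078,-.127),(-.078,-.127)],C)
print("cover in box",R.T@(tc-t))
P=pix2w("top",[(267.3,153),(274.5,189)],.098)[:,:2]
print("bar ends",P,"len",np.linalg.norm(P[0]-P[1]),"in cover",((P-tc)@Rc),"in box",(P-t)@R)
for n in ("tip_rack",):pass
Q=pix2w("top",[(158,257),(334,168),(120,148),(240,235)],0)[:,:2];print("others in box",(Q-t)@R)
E
```

```text
yaw 0.22677486292251484 org [0.53331446 0.03269131] res mm [[-2.5, -7.0], [3.3, -1.3], [-4.5, 1.8], [3.7, 6.5]]
yaw 0.22469722439932377 org [ 0.55808532 -0.07679821] res mm [[-0.1, -0.8], [-0.4, 0.6], [-0.4, -0.1], [0.8, 0.3]]
cover in box [-0.00048056 -0.11225559]
bar ends [[ 0.62104661 -0.14832628]
 [ 0.53183654 -0.16712201]] len 0.09116861897787001 in cover [[ 0.04544129 -0.08375845]
 [-0.04571408 -0.08220468]] in box [[ 0.04478662 -0.19610827]
 [-0.04636533 -0.19436512]]
others in box [[-0.15311404  0.14026224]
 [-0.02131892 -0.36888521]
 [ 0.15272307  0.1810536 ]
 [-0.14277313 -0.08393865]]
```

```bash
cat >> h.py <<'E'
yaw=.2250; Rb=np.array([[np.cos(yaw),-np.sin(yaw)],[np.sin(yaw),np.cos(yaw)]]); t0=np.array([.5333,.0327])
def bw(x,y,z): return np.r_[t0+Rb@[x,y],z]
def ori(a): # tool x along box-frame direction angle a (world yaw added), z down
    a+=yaw; x=np.array([np.cos(a),np.sin(a),0]); z=np.array([0,0,-1.]); return np.c_[x,np.cross(z,x),z]
E
python3 - <<'E'
from h import *
O=ori(np.pi/2)
for y in(-.231,.03): print(arm.solve_ik(bw(0,y,.079),O))
arm.grip(0)
print(arm.current_width(),arm.current_t())
arm.move_to(bw(0,-.231,.16),O)
arm.move_l(bw(0,-.231,.079),feed=.12)
print(arm.current_force(),arm.current_t(),arm.current_ee_pos())
for n in("top","side"): cv2.imwrite(f"pics/{n}1.png",arm.snapshot(n)[:,:,::-1])
crop(cv2.imread("pics/side1.png"),150,110,350,250,4,"pics/s1c.png")
E
```

```text
[-2.37720102e+01  3.62086819e+01  8.64022961e+01 -2.54444375e-14
  5.73890220e+01 -3.66635606e+01]
[ 2.54946354e-01  3.09663809e+01  9.88432410e+01 -2.54444375e-14
  5.01903780e+01 -1.26366040e+01]
0.0004170463215387356 1.4667
[-0.68388616 -0.29266707 -0.37576664] 5.3583 [ 0.5852724  -0.19258467  0.07960803]
```

View pics/s1c.png

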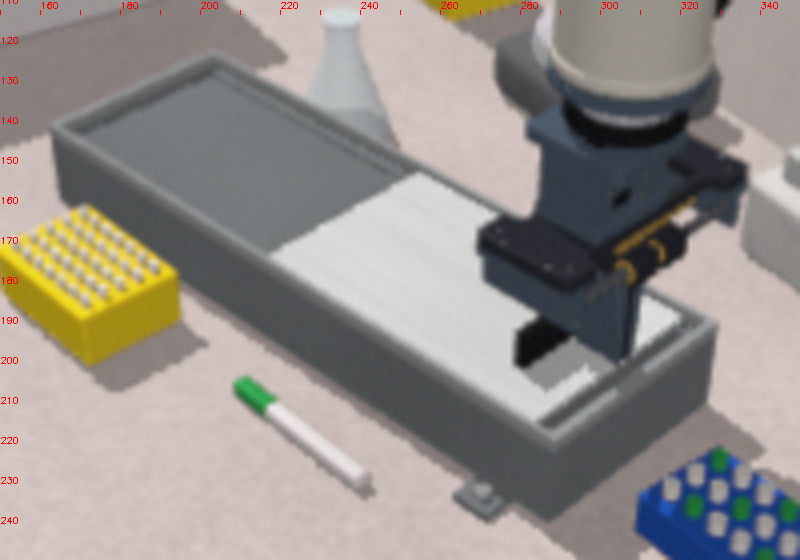

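The fingertips sit behind the black bar (fingers at about (305,195), bar at (285,192)). Everything else is clear, so I'll push.

```bash
python3 - <<'E'
from h import *
u=np.r_[Rb@[0,1],0]
for y in(-.21,-.12,-.02,.012):
    arm.move_l(bw(0,y,.079),feed=.1 if y<0 else .05); print(y,arm.current_force().round(1),(arm.current_force()@u).round(1))
y=.012
while y<.045:
    y+=.002; arm.move_l(bw(0,y,.079),feed=.03); f=arm.current_force()@u; print(round(y,3),f.round(1),end="; ")
    if f<-14: break
print(arm.current_t(),arm.current_force(),arm.current_ee_pos())
for n in("top","side"): cv2.imwrite(f"pics/{n}2.png",arm.snapshot(n)[:,:,::-1])
E
```

```text
-0.21 [ 0.8 -0.6  0.1] -0.7
-0.12 [0.3 0.2 0.8] 0.2
-0.02 [ 0.2 -0.  -0.6] -0.1
0.012 [ 0.4 -0.3 -0.4] -0.4
0.014 -0.8; 0.016 -0.9; 0.018 -0.5; 0.02 0.6; 0.022 -0.0; 0.024 0.6; 0.026 -1.7; 0.028 -15.9; 10.8083 [  5.54273969 -14.99354912  -0.55621977] [0.52837631 0.05876287 0.07931631]
```

The force rose to 16 N within about 2 mm of where the stop should be. I'll back off, rise, move out of view and look.

```bash
python3 - <<'E'
from h import *
arm.move_l(bw(0,.015,.079),feed=.06)
arm.move_l(bw(0,.015,.17),feed=.2)
arm.move_l(bw(-.12,-.0,.25),feed=.25)
im=arm.snapshot("top")[:,:,::-1]; cv2.imwrite("pics/top3.png",im)
crop(im,80,125,310,250,3,"pics/c3.png"); crop(im,190,130,310,220,6,"pics/c3b.png")
im=arm.snapshot("side")[:,:,::-1]; cv2.imwrite("pics/side3.png",im);crop(im,150,110,350,250,4,"pics/s3c.png")
print(arm.current_t())
E
```

```text
12.7167
```

View pics/c3.png

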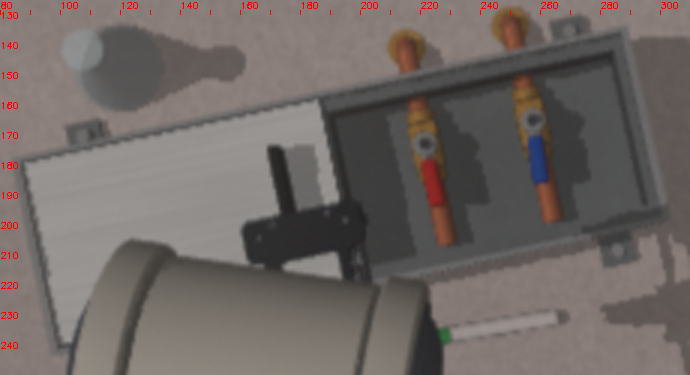

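View pics/c3b.png

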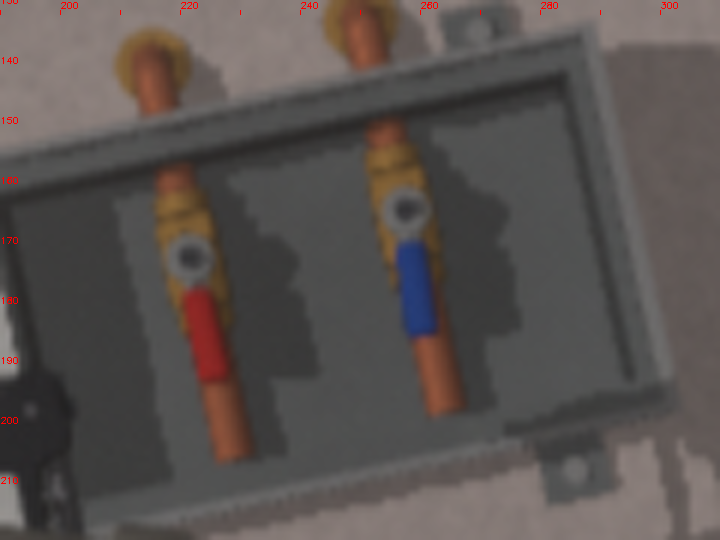

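View pics/s3c.png

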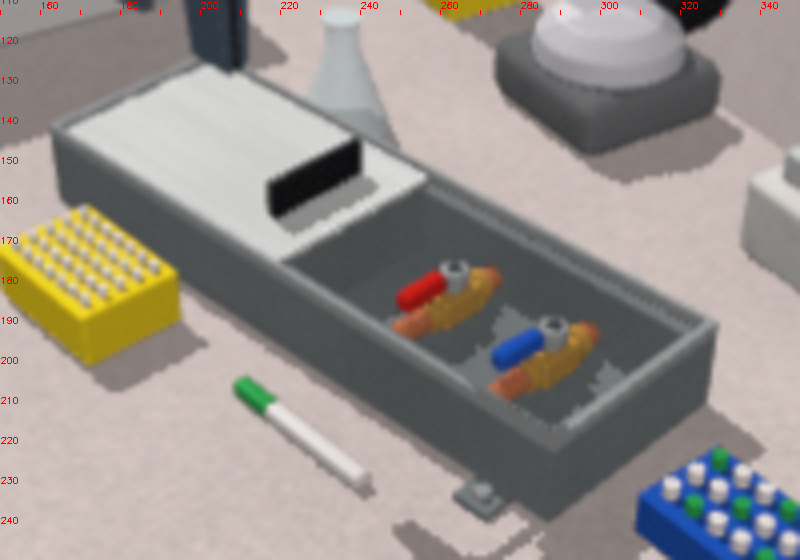

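The cover is at the far stop and both valves are clear. Red is the inner one (hub at about (221.7,173)), and blue's hub is at (257.7,165).

```bash
python3 - <<'E'
from h import *
p=[(221.7,173),(225.6,193.2),(223,178.5),(257.7,165),(260,186),(258.5,170.3)]
W=pix2w("top",p,.054)[:,:2]; b=(W-t0)@Rb; print((b*1000).round(1))
for i in(0,3):
  d=b[i+1]-b[i]; print("len",np.hypot(*d)*1000,"turn",np.arctan2(d[1],-d[0]), "from grip edge", np.arctan2(*(b[i+1]-b[i+2])[::-1]*[1,-1]))
E
```

```text
[[  24.4  -73.3]
 [ -28.5  -72.3]
 [   9.8  -73.6]
 [  25.1 -167.9]
 [ -28.9 -162.3]
 [  11.3 -167. ]]
len 52.82563574014919 turn 0.01858398029796132 from grip edge 0.03421196985098696
len 54.378691947567276 turn 0.10403939660788428 from grip edge 0.11785959491806751
```

```bash
cat >> h.py <<'E'
t0=t0+Rb@[0,.0019]
def vp(th,gap=0,r=.042,z=.042):
    l=np.array([-np.cos(th),np.sin(th)]);p=np.array([np.sin(th),np.cos(th)])
    c=np.array([.025,-.075])+r*l-p*(.023+gap); return bw(*c,z),ori(np.pi/2-th),np.r_[Rb@p,0]
E
python3 - <<'E'
from h import *
for th in(0,.8,1.62): print(np.round(arm.solve_ik(*vp(th)[:2]),1))
P,O,_=vp(0,.010)
arm.move_to(np.r_[P[:2],.15],O); arm.move_l(P,O,feed=.12)
print(arm.current_t(),arm.current_force().round(1))
im=arm.snapshot("side")[:,:,::-1];crop(im,200,110,350,250,4,"pics/s4c.png")
E
```

```text
[-13.2  35.   98.7  -0.   46.3 -26.1]
[ -9.7  34.2 100.8  -0.   44.9  23.2]
[-5.8 35.1 98.4 -0.  46.5 74.1]
14.5083 [-0.2  0.3  0.7]
```

View pics/s4c.png

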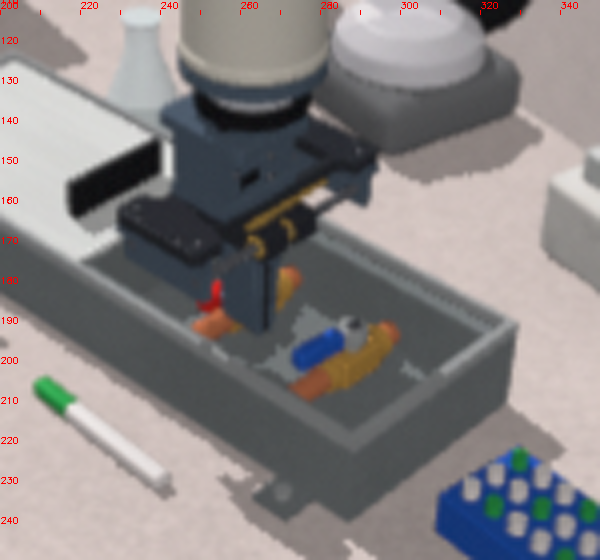

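The fingertips are between the valves, on the -y side of the red grip and clear of blue, so I'll turn the handle.

```bash
python3 - <<'E'
from h import *
def f(p): return (arm.current_force()@p).round(1), abs(arm.current_force()[2]).round(1)
for th in [0,.2,.4,.6,.8,1.0,1.2,1.35,1.45]:
    P,O,p=vp(th); arm.move_l(P,O,feed=.06); print(th,*f(p),end="; ")
    if f(p)[0]<-25 or f(p)[1]>10: print("STOP");raise SystemExit
while th<1.68:
    th+=.02; P,O,p=vp(th); arm.move_l(P,O,feed=.03); q=f(p); print(round(th,2),*q,end="; ")
    if q[0]<-16: break
print(arm.current_t(),arm.current_force().round(1))
cv2.imwrite("pics/top5.png",arm.snapshot("top")[:,:,::-1])
E
```

```text
0 0.6 0.1; 0.2 -0.1 0.5; 0.4 0.5 0.2; 0.6 -0.8 0.0; 0.8 0.6 0.0; 1.0 0.3 1.0; 1.2 -0.2 0.1; 1.35 -1.4 0.2; 1.45 -2.6 0.5; 1.47 -5.3 0.5; 1.49 -5.1 0.4; 1.51 -4.4 0.7; 1.53 -4.3 1.9; 1.55 -4.3 0.7; 1.57 -8.5 2.8; 1.59 -11.1 3.4; 1.61 -15.3 5.2; 1.63 -18.7 7.9; 19.775 [-17.3  -9.6   7.9]
```

The force rises from a 4 N drag to 19 N past 1.57, which looks like the stop. I'll retreat and check.

```bash
python3 - <<'E'
from h import *
P,O,p=vp(1.60,.015); arm.move_l(P,O,feed=.06)
arm.move_l(P+[0,0,.16],O,feed=.2)
arm.move_joints([60,10,80,0,90,0])
print(arm.current_t(),arm.current_force().round(1))
im=arm.snapshot("top")[:,:,::-1]; cv2.imwrite("pics/top6.png",im); crop(im,190,130,310,220,6,"pics/c6b.png")
crop(im,70,120,340,280,2,"pics/c6.png")
im=arm.snapshot("side")[:,:,::-1]; crop(im,150,100,370,260,3,"pics/s6.png")
E
```

```text
23.3083 [ 0.3 -1.1 -0.4]
```

View pics/c6b.png

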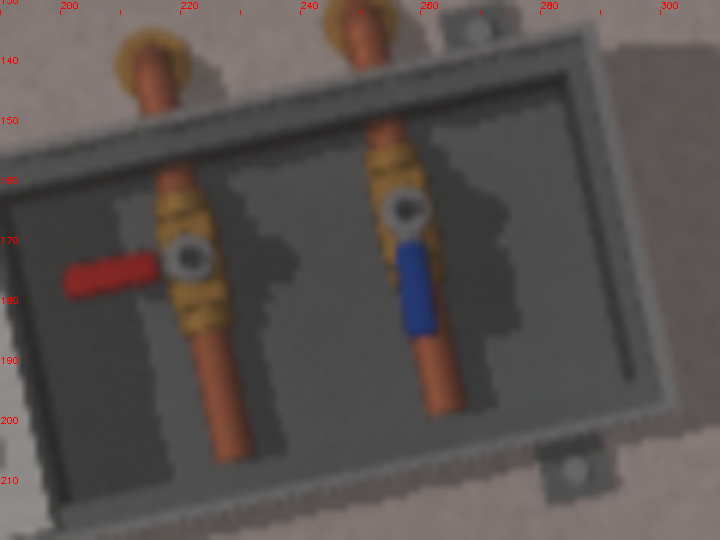

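View pics/c6.png

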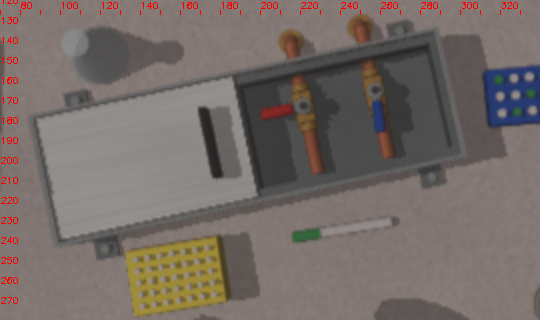

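View pics/s6.png

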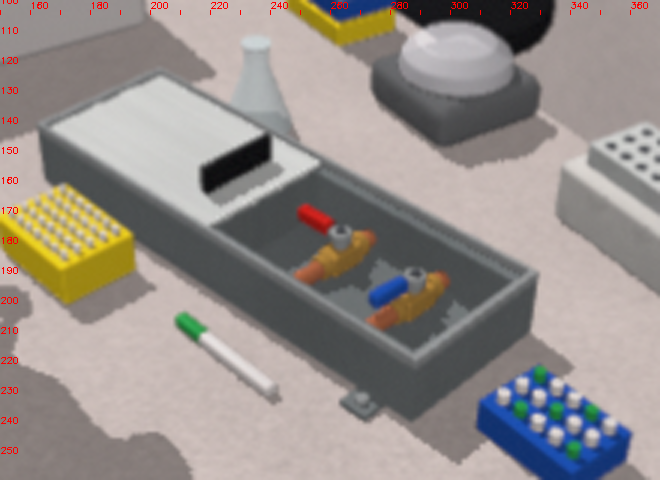

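```bash
python3 - <<'E'
from h import *
W=pix2w("top",[(190+190/6,130+258/6),(190+66/6,130+283/6),(190+158/6,130+267/6)],.054)[:,:2]; b=(W-t0)@Rb;print((b*1000).round(1))
for d in (b[1]-b[0],b[1]-b[2]): print(np.arctan2(d[1],-d[0]))
im=cv2.imread("pics/top6.png"); crop(im,80,150,210,250,6,"pics/c6c.png")
E
```

```text
[[ 24.4 -75.1]
 [ 25.  -21.2]
 [ 23.5 -61. ]]
1.582440721030306
1.6093707957844026
```

View pics/c6c.png

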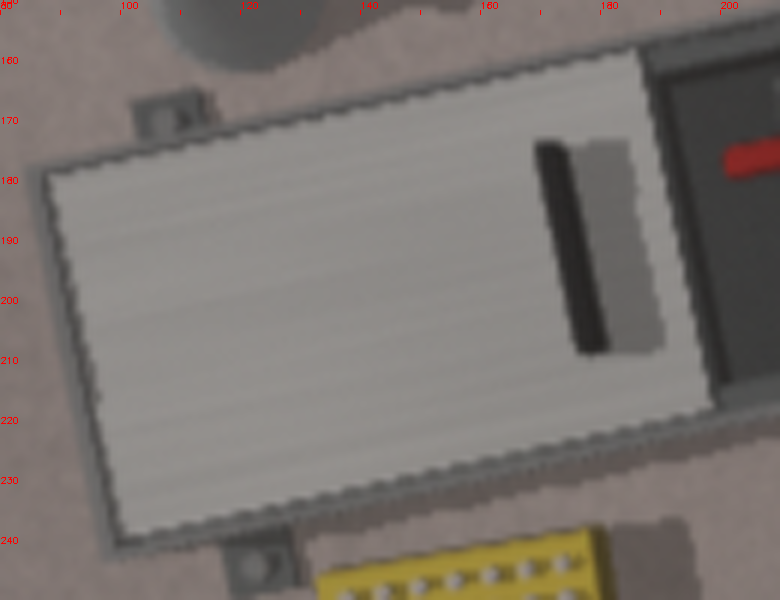

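The cover lies flush against the far stop along its whole edge, from (88,179) to (100,240). The red handle measures 1.58 rad, which is shut, and blue hasn't moved. I'll hand it in.

```bash
python3 -c "
from rig import arm
arm.sign_off();print(arm.current_t())"
```

```text
the job is handed in; nothing more can be done
the job is handed in; nothing more can be done
```

The cover is at the far end stop and the red valve is fully shut. I handed the job in shortly after the robot's clock read 23.3 s, out of the 54 s allowed.

- **Cover:** I pushed it by its black bar with closed fingertips until the force rose to 16 N at the end stop. The last top picture shows it flat and flush against the stop along its whole edge.
- **Red handle:** I pushed it clockwise with the fingertips until the force rose from about 4 N to about 19 N just past 1.57 rad. From the last picture the lever measures 1.58 rad (1.61 rad measured along the grip alone), so it stands square across its pipe.
- **Everything else:** The blue handle looks unmoved, at about 0.10 rad open. In the last pictures the racks, flask and marker stand where they did. I did not re-check the bottle and jar, which lay outside the crops I viewed at the end. Nothing was lifted, and the arm was clear of everything when I handed in.

**Checks that disagreed:**
- My first fit of the box corners was off by up to 7 mm. The valve positions and the cover's stopping point both showed the box origin was about 2 mm off along its length. I corrected that before turning the handle.
- During the cover push and the first part of the handle turn, the force readings stayed within the sensor noise. For those stretches I relied on the pictures taken afterwards.

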